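# Pry open the wide slide case

### The job

Take the flat-bladed spatula, slip its blade under the overhanging front lip of the wider of the two microscope-slide cases and lever the lid up until it stands about half open (45 degrees). Use the blade, not the fingers or the arm, on that case, and keep the narrower case shut. Then lay the spatula flat on the bench and let go.

Things in the scene. Friction and masses are not known exactly. Their poses are not given: they have to be found in the camera images.
- spatula_grip (a point): Where to hold the spatula: on its handle (100 mm long, 18 wide, 24 tall), 15 mm ahead of the handle's middle, near the centre of mass, at half height (12 mm above the bench when lying). x points along the tool to the blade tip, 105 mm ahead; z up.
- spatula_tip (a point): Middle of the spatula's blade end, 105 mm ahead of spatula_grip along x; same axes. The flat steel blade is 70 mm long, 16 wide, 3 thick, at half the handle's height.
- spatula: The spatula, a loose wooden-handled tool, 170 mm long, 0.09 kg; origin under the handle's middle, x towards the blade, z up. A needle with the same handle but a thin round rod for a blade lies 150 mm or more to one side: not wanted.
- case: The wider slide case, fixed: grey box 100 mm deep (x), 130 wide (y), 44 high, white lid 5 thick. Origin on the bench under its middle; x from front to hinge, z up; hinge line along y at x +50 mm, 44 mm up. Lid overhangs the front by 22 mm; the base has a step below, as deep and 22 high: an open slot 22 mm high between. Front faces +y (the robot's left) within 12 degrees.
- case_lip (a point): Middle of the lower front edge of the wide case's lid (the lip), 122 mm from the hinge line, 44 mm above the bench when shut; moves with the lid. Axes are the lid's: those of the case when shut.
- case_lid (a joint): Opening of the wide case's lid in rad: 0 shut, 0.79 half open, 1.9 the stop. Light lid (0.06 kg) on a friction hinge: about 1 N at the lip lifts it, and it stays at whatever angle it is left.
- small_lid (a joint): Opening of the narrower case's lid in rad, 0 shut; it is to stay shut.
- small: The narrower slide case, fixed: same build, materials, axes and sizes as the wide one but only 70 mm wide (y). It stands beside the wide one, nearer to or farther from the robot.

How it is judged:
By the outcome, as a careful person would: the job done as asked, in the order asked, and still so for the second after the job is handed in, with the robot touching nothing.
It also fails if it takes over 51 s, if anything falls off the work surface, if the arm or the gripper's body presses on something with over 40 N, if the wrist force passes 120 N, or if a joint passes its speed limit or range.

### The arm

A 6-joint arm with a two-finger parallel gripper is mounted at the origin on the work surface. World frame = base frame: x ahead of the robot, y to its left, z up, the work surface at z = 0. Lengths are in m, angles in rad, forces in N, time in s.
With the tool pointing down it reaches from about 0.275 to 0.725 m from the base axis. Payload 5.6 kg.
Tool frame: the origin (TCP) lies midway between the tips of the shut fingers; the grasp point (between the pads) lies 19 mm behind it; z points along the fingers, x is the direction in which the jaws open and shut, and the axes are right-handed (so a half turn about z gives the same grasp; the last joint's range is limited). The gripper opens to 85 mm and grips with 20 to 120 N. Pads are 22 mm wide; open, the fingers measure 114 mm over their backs; the gripper's body (76 mm by 85 mm) begins 54 mm behind the grasp point. The pads swing forward as they close: fully open they stand 13 mm farther back than shut.
Start: joints at [1.628, 0.255, 0.108, 0, -1.424, -0.285], TCP at [0.124, 0.536, 0.231] pointing down, gripper open.
Joint ranges: [-2.95, 2.95], [-1.21, 1.97], [-1.09, 1.5], [-2.87, 1.71], [-2.94, -0.07], [-3.05, 3.05]. Speed limits (rad/s): [2.57, 2.57, 3.14, 3.14, 3.14, 3.14].

### API

Orientations are given as a rotation vector (axis times angle).
In Python, from workcell import get_obs, camera, camera_info, job gives the robot as it stands.
- The arm moves only by the tool carry_out, never from a script. Its argument "moves" is a list of rows, each a list of 3 entries, a list of its own where there are three numbers: the closure, from -1 (fully open) to 1 (shut), then the shift along the tool's x, y, z in units of 30 mm (1.0 is 30 mm), then the turn, a rotation vector about the tool's x, y, z in units of 8 degrees (1.0 is 8 degrees). A call has 1 to 5 rows; each row shifts and turns the commanded pose from where the row before left it, along the tool's axes as they then stand; what a row does not reach is not made up. A row lasts 1/10 s, in which the tool goes at most 50 mm and 8.59 degrees, less where a joint would pass 70% of its speed; a pose out of reach is approached as far as the arm can. A call is refused whole if a number of a shift passes 1 or a number of a turn 1, either way. A call with a gripper value outside its range is refused whole. The fingers move at their own pace and stop on an object; "grip_force" is the grip in N (left out, the last holds). Time passes only in rows, so rows that do not move let the fingers close. It gives the time, the measured TCP pose, the force and the opening at its end, in the units of the state.
- get_obs(): the state, without advancing time (a new reading comes with each control period).
- camera(name): name is "side" or "top" or "wrist"; returns the picture (420x560x3 uint8, red, green, blue); there is no depth.
- camera_info(name): a dict with "mtx" (3x3 intrinsics, pixels), "cam_to_world" (4x4, takes a point from camera to world coordinates). Camera axes: x right, y down, z forward; pixel columns grow to the right and rows downward; lengths in m; the calibration is good to about 2 mm. A picture is of the moment at which its call begins: read the wrist's pose just before it. camera_info takes no time and is no camera call; for the wrist camera it gives the pose at the moment of the call.
- job.hand_in(): hands the job in, once; it reports no verdict.
The state is a dict: "t": time; "qpos": joint angles; "qvel": joint speeds; "tau": joint torques, N m; "tool_pos": TCP position; "ee_rot": TCP orientation; "ft_force": force on the tool from outside, world axes, zero at the start; "moment": the same for the moment, N m; "grip_width": opening from 0.0 (shut) to 1.0 (fully open).
Only numpy, scipy, OpenCV 4.12 (cv2) and the standard library are available. Lean on these libraries where they do the work, as an engineer would, in place of code of your own. Each camera call takes 0.05 s, during which the arm holds its last target. There are 200 camera calls.

## Working session

There is one attempt and no reset: what is moved stays moved. The work goes in short steps, Python scripts to look and compute and a tool call to move; the robot and the scene stay as the last step left them, time stands still between calls to the robot, and variables do not carry over. Pictures are saved under pics/ and viewed, about 8 in all and at most 12, crops included, and the job is handed in when it is done.

Besides the shell and the picture viewer there is one more tool, called after "Call:" as name(argument=value, ...) on one line, values as JSON. carry_out: Moves the arm, as the interface text tells. Its arguments: {"type":"object","properties":{"moves":{"type":"array","items":{"type":"array"}},"grip_force":{"type":"number"}},"required":["moves"]}

```bash
mkdir -p pics; ls
python3 - <<'E'
from workcell import *
import cv2,numpy as np
o=get_obs(); print({k:np.round(v,3) for k,v in o.items()})
for n in("top","side"):
    im=camera(n); cv2.imwrite(f"pics/{n}0.png",im[:,:,::-1]); i=camera_info(n); print(n,np.round(i["mtx"],1).tolist(),np.round(i["cam_to_world"],3).tolist())
E
```

```text
pics
{'t': np.float64(0.0), 'qpos': array([ 1.628,  0.256,  0.107, -0.   , -1.424, -0.285]), 'qvel': array([ 0.001,  0.   , -0.001,  0.   , -0.001, -0.001]), 'tau': array([ 1.0000e-03, -3.8664e+01,  2.3794e+01,  5.3650e+00, -6.0000e-03,
       -0.0000e+00]), 'tool_pos': array([0.124, 0.535, 0.23 ]), 'ee_rot': array([ 1.954e+00, -2.458e+00,  2.000e-03]), 'ft_force': array([ 0.935,  0.637, -0.298]), 'moment': array([-0.008,  0.036,  0.005]), 'grip_width': np.float64(1.003)}
top [[402.6, 0.0, 288.4], [0.0, 402.6, 211.6], [0.0, 0.0, 1.0]] [[0.02, -0.999, 0.049, 0.496], [-1.0, -0.02, -0.006, -0.029], [0.007, -0.049, -0.999, 0.922], [0.0, 0.0, 0.0, 1.0]]
side [[520.2, 0.0, 280.7], [0.0, 520.2, 214.7], [0.0, 0.0, 1.0]] [[0.88, -0.301, 0.367, 0.165], [-0.474, -0.533, 0.701, -0.756], [-0.016, -0.791, -0.612, 0.704], [0.0, 0.0, 0.0, 1.0]]
```

View pics/top0.png

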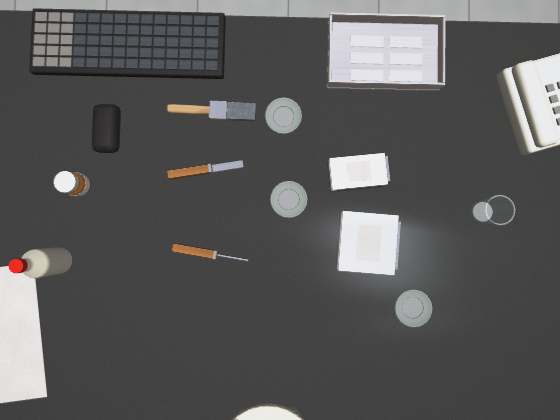

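View pics/side0.png

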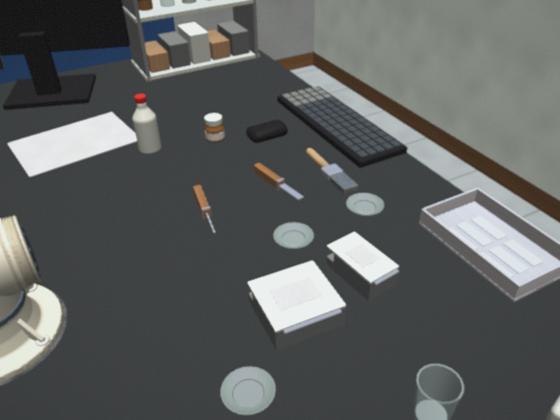

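The top view has the spatula at about (205,169) with its blade tip at (243,164), pointing at −y. The needle is at (210,253) and a brush at (210,110). The wide case lid is at (368,243), the small case at (358,171), and a dish at (289,199). I'll measure these more precisely.

```bash
cat > h.py <<'E'
from workcell import *
import cv2,numpy as np
from scipy.spatial.transform import Rotation as R
def w(n,uv,z,info=None):
    i=info or camera_info(n); T=np.array(i["cam_to_world"]); d=T[:3,:3]@np.linalg.solve(np.array(i["mtx"]),[uv[0],uv[1],1]); return T[:3,3]+d*(z-T[2,3])/d[2]
def proj(n,P,info=None):
    i=info or camera_info(n); T=np.array(i["cam_to_world"]); c=(np.atleast_2d(P)-T[:3,3])@T[:3,:3]; p=c@np.array(i["mtx"]).T; return p[:,:2]/p[:,2:]
E
python3 - <<'E'
from h import *
im=cv2.imread("pics/top0.png"); hsv=cv2.cvtColor(im,cv2.COLOR_BGR2HSV)
def rects(m,z,x0,x1,y0,y1):
    n=np.zeros_like(m); n[y0:y1,x0:x1]=m[y0:y1,x0:x1]
    for c in cv2.findContours(n,cv2.RETR_EXTERNAL,cv2.CHAIN_APPROX_NONE)[0]:
        if cv2.contourArea(c)>60:
            r=cv2.minAreaRect(c); b=cv2.boxPoints(r); W=np.array([w("top",p,z) for p in b])[:,:2]
            print(np.round(r[0],1),np.round(W,4).tolist(),"ctr",np.round(W.mean(0),4),"sides",np.round([np.hypot(*(W[1]-W[0])),np.hypot(*(W[2]-W[1]))],4))
wood=((hsv[:,:,1]>110)&(hsv[:,:,2]>60)).astype(np.uint8)
rects(wood,.024,150,260,140,270)
for th in(225,245):
  lid=(im.min(2)>th).astype(np.uint8); print(th); rects(lid,.049,320,405,140,290)
print("tip",w("top",(243,164),.0135))
i=camera_info("top")
c=np.vstack([cv2.resize(im[140:290,320:420],None,fx=4,fy=4,interpolation=cv2.INTER_CUBIC)])
d=cv2.resize(im[140:215,155:305],None,fx=4,fy=4,interpolation=cv2.INTER_CUBIC)
out=np.zeros((600,400+400,3),np.uint8); out[:,:400]=c; out[:200,400:]=cv2.resize(d,(400,200)); 
s=cv2.imread("pics/side0.png"); out[220:600,400:]=cv2.resize(s[215:350,235:415],(400,380)) ; cv2.imwrite("pics/crop0.png",out)
E
```

```text
[192.3 250.3] [[0.4472, 0.2227], [0.4656, 0.2201], [0.4515, 0.1299], [0.4332, 0.1326]] ctr [0.4494 0.1763] sides [0.0185 0.0913]
[187.5 171.6] [[0.6267, 0.2394], [0.6427, 0.1493], [0.6227, 0.1456], [0.6068, 0.2357]] ctr [0.6247 0.1925] sides [0.0915 0.0203]
225
[368.2 242.5] [[0.4151, -0.1443], [0.5429, -0.1532], [0.5353, -0.2742], [0.4075, -0.2644]] ctr [ 0.4752 -0.209 ] sides [0.1282 0.1212]
[358.3 170.8] [[0.6576, -0.122], [0.6723, -0.242], [0.6041, -0.2494], [0.5896, -0.1298]] ctr [ 0.6309 -0.1858] sides [0.1209 0.0687]
245
tip [0.64625303 0.07000356 0.0135    ]
```

View pics/crop0.png

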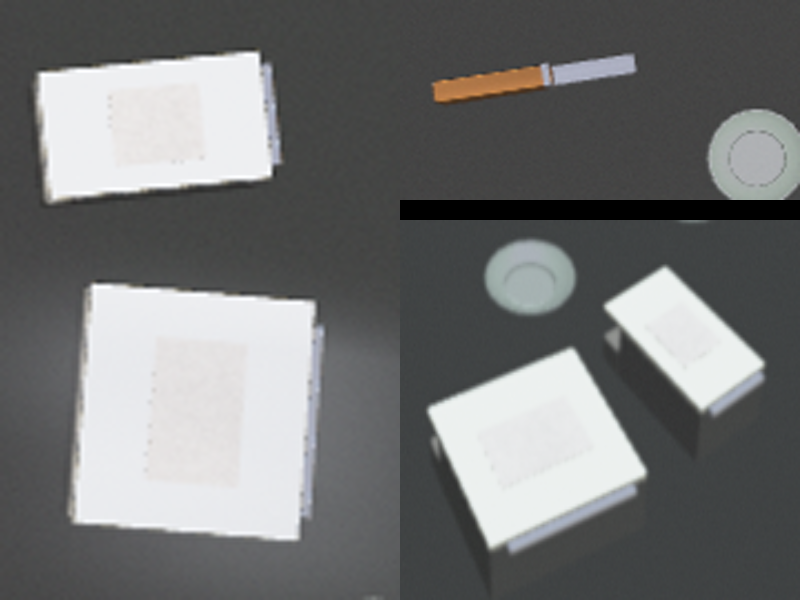

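The crop confirms the spatula (tan handle, flat blade) and gives the wide case's lid outline. The results:

- **Spatula grip:** about (0.628, 0.1735), pointing along (0.175, −0.985).
- **Lip middle:** about (0.479, −0.149), facing (0.066, 0.998).

Next is a small planner that converts a target into moves.

```bash
cat >> h.py <<'E'
def tool(ang,pitch=0):  # spatula heading ang (deg, world); tool y = -spatula x
    a=np.radians(ang); s=np.array([np.cos(a),np.sin(a),0]); z=np.array([0,0,-1.]); y=-s
    return R.from_matrix(np.column_stack([np.cross(y,z),y,z]))
def plan(legs,grip,start=None,step=1.0):
    """legs: (pos,R); prints rows of 30 mm / 8 deg units, 5 to a call; shift in axes before the turn"""
    o=get_obs(); p,r=start or (o["tool_pos"],R.from_rotvec(o["ee_rot"])); rows=[]
    for tp,tr in legs:
        n=int(np.ceil(max(np.linalg.norm(np.array(tp)-p)/.03/step,np.degrees((r.inv()*tr).magnitude())/8/step)-1e-2)) or 1
        for k in range(n,0,-1):
            s=np.round(r.inv().apply((np.array(tp)-p)/k)/.03,2); t=np.round(np.degrees((r.inv()*tr).as_rotvec()/k)/8,2)
            s=np.clip(s,-1,1);t=np.clip(t,-1,1)
            p=p+r.apply(s*.03); r=r*R.from_rotvec(np.radians(t*8)); rows.append([grip,(s+0).tolist(),(t+0).tolist()])
    for i in range(0,len(rows),5): print(rows[i:i+5])
    print("end",np.round(p,4),np.round(r.as_rotvec(),3))
E
python3 - <<'E'
from h import *
T=tool(-79.9); plan([([.628,.1735,.15],T)],-1)
E
```

```text
[[-1, [0.38, -0.91, 0.13], [0.0, 0.0, 0.4]], [-1, [0.33, -0.93, 0.13], [0.0, 0.0, 0.4]], [-1, [0.27, -0.95, 0.13], [0.0, 0.0, 0.4]], [-1, [0.22, -0.96, 0.13], [0.0, 0.0, 0.4]], [-1, [0.17, -0.97, 0.13], [0.0, 0.0, 0.4]]]
[[-1, [0.11, -0.98, 0.13], [0.0, 0.0, 0.4]], [-1, [0.06, -0.98, 0.13], [0.0, 0.0, 0.4]], [-1, [0.0, -0.98, 0.13], [0.0, 0.0, 0.4]], [-1, [-0.05, -0.98, 0.13], [0.0, 0.0, 0.4]], [-1, [-0.11, -0.98, 0.13], [0.0, 0.0, 0.4]]]
[[-1, [-0.16, -0.97, 0.13], [0.0, 0.0, 0.4]], [-1, [-0.21, -0.96, 0.13], [0.0, 0.0, 0.4]], [-1, [-0.27, -0.95, 0.13], [0.0, 0.0, 0.4]], [-1, [-0.32, -0.93, 0.13], [0.0, 0.0, 0.39]], [-1, [-0.37, -0.91, 0.13], [0.0, 0.0, 0.4]]]
[[-1, [-0.42, -0.89, 0.12], [0.0, 0.0, 0.39]], [-1, [-0.47, -0.87, 0.13], [0.0, 0.0, 0.4]], [-1, [-0.52, -0.84, 0.12], [0.0, 0.0, 0.39]], [-1, [-0.56, -0.81, 0.13], [0.0, 0.0, 0.4]], [-1, [-0.6, -0.78, 0.12], [-0.01, 0.0, 0.39]]]
[[-1, [-0.65, -0.74, 0.13], [0.0, -0.01, 0.4]]]
end [0.6281 0.1736 0.1499] [-0.276  3.129 -0.   ]
```

Call:
carry_out(moves=[[-1,[0.38,-0.91,0.13],[0,0,0.4]],[-1,[0.33,-0.93,0.13],[0,0,0.4]],[-1,[0.27,-0.95,0.13],[0,0,0.4]],[-1,[0.22,-0.96,0.13],[0,0,0.4]],[-1,[0.17,-0.97,0.13],[0,0,0.4]]])

```text
t: 0.6
tool_pos: [0.2451, 0.4486, 0.2112]
ee_rot: [1.59, -2.709, 0.001]
ft_force: [0.8, 0.6, -0.4]
grip_width: 0.997
```

Call:
carry_out(moves=[[-1,[0.11,-0.98,0.13],[0,0,0.4]],[-1,[0.06,-0.98,0.13],[0,0,0.4]],[-1,[0,-0.98,0.13],[0,0,0.4]],[-1,[-0.05,-0.98,0.13],[0,0,0.4]],[-1,[-0.11,-0.98,0.13],[0,0,0.4]]])

```text
t: 1.1
tool_pos: [0.365, 0.3628, 0.1917]
ee_rot: [1.197, -2.904, 0.001]
ft_force: [0.9, 0.6, -0.1]
grip_width: 1.003
```

Call:
carry_out(moves=[[-1,[-0.16,-0.97,0.13],[0,0,0.4]],[-1,[-0.21,-0.96,0.13],[0,0,0.4]],[-1,[-0.27,-0.95,0.13],[0,0,0.4]],[-1,[-0.32,-0.93,0.13],[0,0,0.39]],[-1,[-0.37,-0.91,0.13],[0,0,0.4]]])

```text
t: 1.6
tool_pos: [0.4848, 0.2767, 0.1722]
ee_rot: [0.784, -3.041, 0.0]
ft_force: [0.4, 0.2, 0.1]
grip_width: 1.001
```

Call:
carry_out(moves=[[-1,[-0.42,-0.89,0.12],[0,0,0.39]],[-1,[-0.47,-0.87,0.13],[0,0,0.4]],[-1,[-0.52,-0.84,0.12],[0,0,0.39]],[-1,[-0.56,-0.81,0.13],[0,0,0.4]],[-1,[-0.6,-0.78,0.12],[0,0,0.39]]])

```text
t: 2.1
tool_pos: [0.6048, 0.1904, 0.1534]
ee_rot: [0.359, -3.12, 0.0]
ft_force: [-0.5, 0.8, -0.1]
grip_width: 0.998
```

Call:
carry_out(moves=[[-1,[-0.65,-0.74,0.13],[0,0,0.4]],[-1,[0,0,0],[0,0,0]],[-1,[0,0,0],[0,0,0]]])

```text
t: 2.4
tool_pos: [0.6281, 0.1737, 0.1492]
ee_rot: [0.274, -3.128, 0.001]
ft_force: [-0.3, 0.0, -0.4]
grip_width: 0.997
```

Run:
```python
from h import *
o=get_obs(); print(o["t"],np.round(o["tool_pos"],4),np.round(o["ee_rot"],3),np.round(o["qpos"],2),np.round(o["ft_force"],1))
i=camera_info("wrist"); im=np.ascontiguousarray(camera("wrist")[:,:,::-1])
s=np.array([np.cos(np.radians(-79.9)),np.sin(np.radians(-79.9)),0]);n=np.array([-s[1],s[0],0]); g=np.array([.628,.1735,.012])
print(np.round(i["cam_to_world"],3).tolist())
hd=[g+a*s+b*n+[0,0,.012] for a,b in((35,9),(35,-9),(-65,-9),(-65,9)) for a,b in[(a/1000,b/1000)]]
cv2.polylines(im,[proj("wrist",hd,i).astype(int)],True,(0,255,0),1)
bl=[g+a*s+b*n+[0,0,.0015] for a,b in((.105,.008),(.105,-.008),(.035,-.008),(.035,.008))]
cv2.polylines(im,[proj("wrist",bl,i).astype(int)],True,(255,0,255),1)
cv2.imwrite("pics/w1.png",im)
```

```text
2.4 [0.6281 0.1737 0.1492] [ 2.740e-01 -3.128e+00  1.000e-03] [ 0.51  0.49  0.25 -0.   -1.33 -0.33] [-0.3  0.  -0.4]
[[-0.985, -0.165, -0.057, 0.644], [-0.175, 0.934, 0.313, 0.093], [0.002, 0.318, -0.948, 0.293], [0.0, 0.0, 0.0, 1.0]]
```

View pics/w1.png

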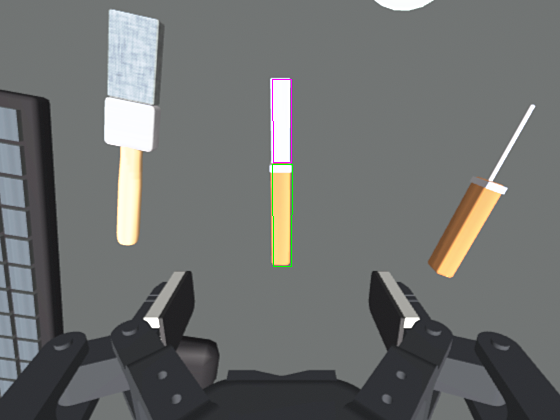

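The wrist view shows the predicted outlines lying on the spatula (handle (271–292, 165–267), blade up to row 78). I'll descend and grip.

Call:
carry_out(moves=[[-1,[0,0,1],[0,0,0]],[-1,[0,0,1],[0,0,0]],[-1,[0,0,1],[0,0,0]],[-1,[0,0,1],[0,0,0]],[-1,[0,0,0.8],[0,0,0]]], grip_force=70)

```text
t: 2.95
tool_pos: [0.6269, 0.175, 0.005]
ee_rot: [0.279, -3.128, 0.0]
ft_force: [0.3, -0.2, 0.6]
grip_width: 0.998
```

Call:
carry_out(moves=[[1,[0,0,0],[0,0,0]],[1,[0,0,0],[0,0,0]],[1,[0,0,0],[0,0,0]],[1,[0,0,0],[0,0,0]],[1,[0,0,0],[0,0,0]]])

```text
t: 3.45
tool_pos: [0.6293, 0.1747, 0.0082]
ee_rot: [-0.276, 3.127, 0.001]
ft_force: [2.2, 0.5, -0.9]
grip_width: 0.187
```

Call:
carry_out(moves=[[1,[0,0,0],[0,0,0]],[1,[0,0,0],[0,0,0]],[1,[0,0,0],[0,0,0]]])

```text
t: 3.75
tool_pos: [0.6293, 0.1747, 0.0081]
ee_rot: [-0.276, 3.127, 0.001]
ft_force: [-1.4, 1.0, 5.7]
grip_width: 0.187
```

Run:
```python
from h import *
o=get_obs(); T=tool(-93.8); p=o["tool_pos"]; print(np.round(w("top",(289,199),.01),3),np.round(w("top",(271,199),.01),3))
plan([(p+[0,0,.09],tool(-79.9)),([.4806,-.0026,.098],T)],1)
```

```text
[ 0.569 -0.036  0.01 ] [0.568 0.005 0.01 ]
[[1, [0.0, 0.0, -1.0], [0.0, 0.01, 0.0]], [1, [0.0, 0.0, -1.0], [0.0, 0.01, 0.0]], [1, [0.0, 0.0, -1.0], [0.0, 0.0, 0.0]], [1, [0.74, -0.62, 0.0], [0.0, 0.0, 0.22]], [1, [0.72, -0.64, 0.0], [0.0, 0.0, 0.22]]]
[[1, [0.7, -0.66, 0.0], [0.0, 0.0, 0.22]], [1, [0.68, -0.68, 0.0], [0.0, 0.0, 0.22]], [1, [0.66, -0.71, 0.0], [0.0, 0.0, 0.21]], [1, [0.63, -0.72, 0.0], [0.0, 0.0, 0.22]], [1, [0.61, -0.74, 0.0], [0.0, 0.0, 0.21]]]
[[1, [0.6, -0.77, 0.0], [0.0, 0.0, 0.22]]]
end [ 0.4805 -0.0027  0.098 ] [-1.05e-01 -3.14e+00 -1.00e-03]
```

Call:
carry_out(moves=[[1,[0,0,-1],[0,0,0]],[1,[0,0,-1],[0,0,0]],[1,[0,0,-1],[0,0,0]],[1,[0.74,-0.62,0],[0,0,0.22]],[1,[0.72,-0.64,0],[0,0,0.22]]])

```text
t: 4.25
tool_pos: [0.5912, 0.13, 0.0972]
ee_rot: [-0.178, 3.135, 0.002]
ft_force: [-0.9, 0.3, -1.1]
grip_width: 0.188
```

Call:
carry_out(moves=[[1,[0.7,-0.66,0],[0,0,0.22]],[1,[0.68,-0.68,0],[0,0,0.22]],[1,[0.66,-0.71,0],[0,0,0.21]],[1,[0.63,-0.72,0],[0,0,0.22]],[1,[0.61,-0.74,0],[0,0,0.21]]])

```text
t: 4.75
tool_pos: [0.4974, 0.0185, 0.0964]
ee_rot: [0.06, 3.141, 0.0]
ft_force: [0.4, -0.1, -1.1]
grip_width: 0.189
```

Call:
carry_out(moves=[[1,[0.6,-0.77,0],[0,0,0.22]],[1,[0,0,0],[0,0,0]],[1,[0,0,0],[0,0,0]]])

```text
t: 5.05
tool_pos: [0.4794, -0.0034, 0.0967]
ee_rot: [0.107, 3.139, 0.001]
ft_force: [-0.2, 0.1, -1.2]
grip_width: 0.189
```

Run:
```python
from h import *
o=get_obs(); print(o["t"],np.round(o["tool_pos"],4),np.round(o["ee_rot"],3),np.round(o["qpos"],2),np.round(o["ft_force"],1))
Rt=R.from_rotvec(o["ee_rot"]); s=-Rt.as_matrix()[:,1]; n=np.cross([0,0,1],s); g=o["tool_pos"]+[0,0,.004]+.001*s
S=np.array([-.066,-.998,0]); N=np.array([.998,-.066,0]); L=np.array([.479,-.149,.049])
out=[]
for k in("wrist","side"):
    i=camera_info(k); im=np.ascontiguousarray(camera(k)[:,:,::-1])
    P=lambda q,c:cv2.polylines(im,[np.round(proj(k,q,i)).astype(int)],True,c,1)
    P([g+a*s+b*n+[0,0,.0015] for a,b in((.105,.008),(.105,-.008),(.035,-.008),(.035,.008))],(255,0,255))
    P([L+a*S+b*N for a,b in((0,-.065),(0,.065),(.122,.065),(.122,-.065))],(0,255,0))
    if k=="side": im=cv2.resize(im[170:345,210:430],None,fx=2.5,fy=2.5)
    cv2.imwrite(f"pics/{k}2.png",im)
```

```text
5.05 [ 0.4794 -0.0034  0.0967] [1.070e-01 3.139e+00 1.000e-03] [ 0.32  0.2  -0.32 -0.   -1.05 -0.39] [-0.2  0.1 -1.2]
```

View pics/wrist2.png

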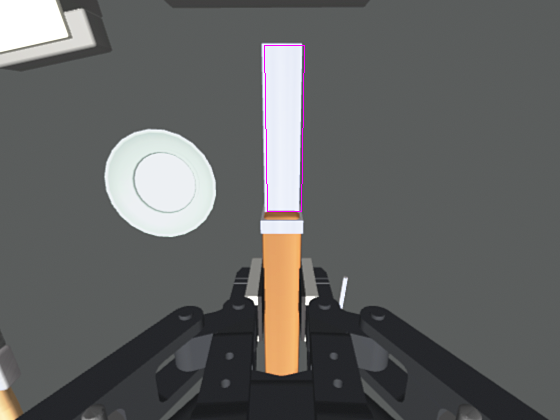

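View pics/side2.png

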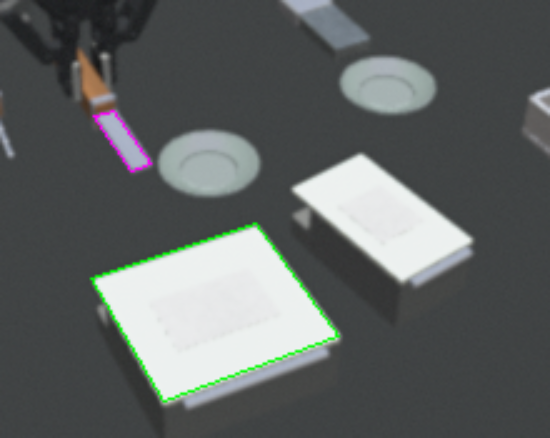

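Wrist view: the blade is level and matches the prediction (262–304, 43–212). Side view: the lid outline fits the wide case exactly. The next moves are down, in, then along the arc.

```bash
cat >> h.py <<'E'
f=np.array([.066,.998,0]); H=np.array([.463,-.2701,0]); TA=tool(-93.8)
def tcp(d,h): return H+f*(d+.106)+[0,0,h-.0055]
def arc(th,r=.106): t=np.radians(th); return tcp(r*np.cos(t),.044+r*np.sin(t))
E
python3 - <<'E'
from h import *
plan([(tcp(.162,.0335),TA)],1); a=tcp(.162,.0335)
print(np.round(a,4)); plan([(tcp(.106,.0335),TA)],1,(a,TA),.7); b=tcp(.106,.0335)
plan([(arc(0),TA)]+[(arc(t),TA) for t in range(4,41,4)],1,(b,TA),.5)
E
```

```text
[[1, [-0.01, 0.0, 0.76], [0.0, 0.0, 0.0]], [1, [0.0, 0.0, 0.76], [0.0, 0.0, 0.0]], [1, [-0.01, 0.0, 0.76], [0.0, 0.0, 0.0]]]
end [ 0.4807 -0.0027  0.0281] [0.105 3.139 0.   ]
[ 0.4807 -0.0026  0.028 ]
[[1, [0.0, -0.62, 0.0], [0.0, 0.0, 0.0]], [1, [0.0, -0.62, 0.0], [0.0, 0.0, 0.0]], [1, [0.0, -0.63, 0.0], [0.0, 0.0, 0.0]]]
end [ 0.477  -0.0586  0.028 ] [0.104 3.14  0.   ]
[[1, [0.0, 0.0, -0.35], [0.0, 0.0, 0.0]], [1, [0.0, -0.01, -0.25], [0.0, 0.0, 0.0]], [1, [0.0, -0.02, -0.24], [0.0, 0.0, 0.0]], [1, [0.0, -0.05, -0.24], [0.0, 0.0, 0.0]], [1, [0.0, -0.06, -0.24], [0.0, 0.0, 0.0]]]
[[1, [0.0, -0.07, -0.24], [0.0, 0.0, 0.0]], [1, [0.0, -0.1, -0.23], [0.0, 0.0, 0.0]], [1, [0.0, -0.1, -0.22], [0.0, 0.0, 0.0]], [1, [0.0, -0.13, -0.21], [0.0, 0.0, 0.0]], [1, [0.0, -0.13, -0.21], [0.0, 0.0, 0.0]]]
[[1, [0.0, -0.16, -0.19], [0.0, 0.0, 0.0]]]
end [ 0.4753 -0.0834  0.1066] [0.104 3.14  0.   ]
```

Call:
carry_out(moves=[[1,[0,0,0.76],[0,0,0]],[1,[0,0,0.76],[0,0,0]],[1,[0,0,0.76],[0,0,0]],[1,[0,0,0],[0,0,0]],[1,[0,0,0],[0,0,0]]])

```text
t: 5.65
tool_pos: [0.4801, -0.0027, 0.0281]
ee_rot: [-0.104, -3.14, 0.001]
ft_force: [1.3, 0.2, -0.6]
grip_width: 0.192
```

Call:
carry_out(moves=[[1,[0,-0.62,0],[0,0,0]],[1,[0,-0.62,0],[0,0,0]],[1,[0,-0.6,0],[0,0,0]],[1,[0,0,0],[0,0,0]],[1,[0,0,0],[0,0,0]]])

```text
t: 6.15
tool_pos: [0.4769, -0.058, 0.0291]
ee_rot: [0.106, 3.137, 0.001]
ft_force: [0.8, -0.2, -1.2]
grip_width: 0.19
```

Run:
```python
from h import *
o=get_obs(); print(o["t"],np.round(o["tool_pos"],4),np.round(o["ee_rot"],3),np.round(o["ft_force"],1),tcp(.106,.0335))
im=camera("side")[:,:,::-1]; im2=camera("wrist")[:,:,::-1]
cv2.imwrite("pics/s3.png",np.hstack([cv2.resize(im[200:340,230:380],(450,420)),cv2.resize(im2,(350,262))[:262] if 0 else cv2.copyMakeBorder(cv2.resize(im2,(350,262)),0,158,0,0,cv2.BORDER_CONSTANT)]))
```

```text
6.15 [ 0.4769 -0.058   0.0291] [1.060e-01 3.137e+00 1.000e-03] [ 0.8 -0.2 -1.2] [ 0.476992 -0.058524  0.028   ]
```

View pics/s3.png

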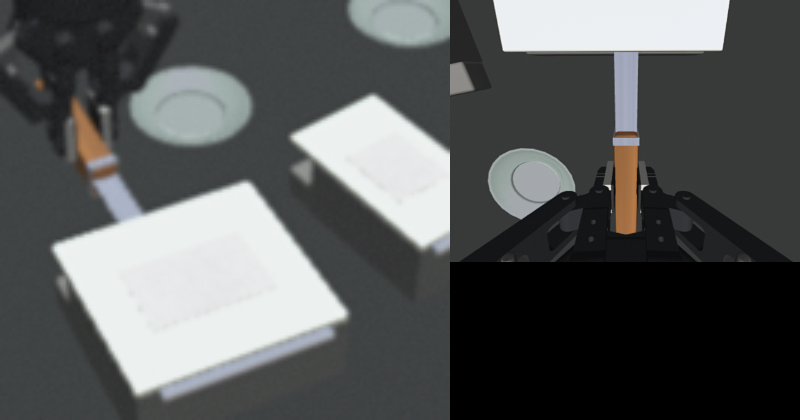

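The blade now runs under the lip: in the wrist view the lid edge crosses it at (625,52). There is no contact force. I'll lift along the arc to 40°.

Call:
carry_out(moves=[[1,[0,0,-0.33],[0,0,0]],[1,[0,-0.01,-0.25],[0,0,0]],[1,[0,-0.02,-0.24],[0,0,0]],[1,[0,-0.05,-0.24],[0,0,0]],[1,[0,-0.06,-0.24],[0,0,0]]])

```text
t: 6.75
tool_pos: [0.4758, -0.0622, 0.0677]
ee_rot: [0.105, 3.139, 0.001]
ft_force: [-0.5, 1.7, -2.4]
grip_width: 0.192
```

Call:
carry_out(moves=[[1,[0,-0.07,-0.24],[0,0,0]],[1,[0,-0.1,-0.23],[0,0,0]],[1,[0,-0.1,-0.22],[0,0,0]],[1,[0,-0.13,-0.21],[0,0,0]],[1,[0,-0.13,-0.21],[0,0,0]]])

```text
t: 7.25
tool_pos: [0.4745, -0.0786, 0.1007]
ee_rot: [0.106, 3.14, -0.0]
ft_force: [0.3, 0.3, -1.4]
grip_width: 0.19
```

Call:
carry_out(moves=[[1,[0,-0.16,-0.19],[0,0,0]],[1,[0,0,0],[0,0,0]],[1,[0,0,0],[0,0,0]]])

```text
t: 7.55
tool_pos: [0.474, -0.0833, 0.1059]
ee_rot: [-0.106, -3.14, 0.0]
ft_force: [-0.1, 0.9, -1.5]
grip_width: 0.19
```

```bash
cat >> h.py <<'E'
def lidbox(th,off=.005):
    t=np.radians(th); C=np.array([.479,-.149,0])-f*.122; N=np.array([.998,-.066,0]); e=f*np.cos(t)+[0,0,np.sin(t)]; u=-f*np.sin(t)+[0,0,np.cos(t)]
    return [C+[0,0,.044]+a*e+b*N+off*u for a,b in((0,-.065),(0,.065),(.122,.065),(.122,-.065))]
def look(name,ths,zoom=(200,345,200,400)):
    o=get_obs(); print(o["t"],np.round(o["tool_pos"],4),np.round(o["ee_rot"],3),np.round(o["ft_force"],1),np.round(o["moment"],2),o["grip_width"])
    im=np.ascontiguousarray(camera("side")[:,:,::-1]); tp=np.ascontiguousarray(camera("top")[:,:,::-1]); cv2.imwrite(f"pics/{name}_raw.png",im);cv2.imwrite(f"pics/{name}_top.png",tp)
    y0,y1,x0,x1=zoom; k=4; im=cv2.resize(im[y0:y1,x0:x1],None,fx=k,fy=k)
    for th,c in zip(ths,((0,0,255),(0,255,0),(255,0,0))): cv2.polylines(im,[np.round((proj("side",lidbox(th))-[x0,y0])*k).astype(int)],True,c,1)
    cv2.imwrite(f"pics/{name}.png",im)
E
python3 - <<'E'
from h import *
look("s4",(36,40,44)); print(arc(40))
E
```

```text
7.55 [ 0.474  -0.0833  0.1059] [-0.106 -3.14   0.   ] [-0.1  0.9 -1.5] [ 0.05  0.07 -0.  ] 0.19003369494989175
[ 0.47535525 -0.08327369  0.10663549]
```

View pics/s4.png

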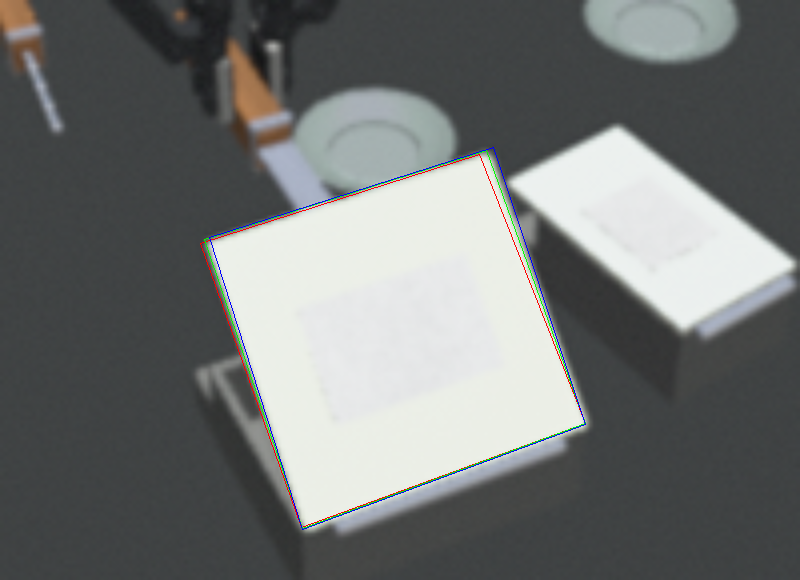

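Lid open between roughly 40 and 44° per the overlay, with the small case shut. I'll fit the angle by silhouette overlap.

```bash
cat >> h.py <<'E'
def fit(file):
    im=cv2.imread(file); out={}
    m=(im.min(2)>170).astype(np.uint8); q=np.zeros_like(m); 
    best=[]
    for th in np.arange(30,60,1.):
        z=np.zeros((1680,2240),np.uint8); cv2.fillPoly(z,[np.round(proj("side",lidbox(th))*4+1.5).astype(int)],1); z=cv2.resize(z*1.0,(560,420),interpolation=cv2.INTER_AREA)>.5
        n,l=cv2.connectedComponents(m); k=np.bincount(l[z]*m[z]).copy(); k[0]=0; b=l==k.argmax(); best.append((round((b&z).sum()/(b|z).sum(),4),th))
    print(sorted(best)[::-1][:6])
E
python3 - <<'E'
from h import *
fit("pics/s4_raw.png")
o=get_obs(); plan([(arc(42.5),TA),(arc(45),TA)],1,(arc(40),TA))
E
```

```text
[(np.float64(0.9756), np.float64(41.0)), (np.float64(0.9749), np.float64(40.0)), (np.float64(0.9727), np.float64(42.0)), (np.float64(0.9717), np.float64(43.0)), (np.float64(0.9689), np.float64(39.0)), (np.float64(0.9669), np.float64(44.0))]
[[1, [0.0, -0.1, -0.12], [0.0, 0.0, 0.0]], [1, [0.0, -0.11, -0.11], [0.0, 0.0, 0.0]]]
end [ 0.4749 -0.0896  0.1135] [0.104 3.14  0.   ]
```

Call:
carry_out(moves=[[1,[0,-0.1,-0.12],[0,0,0]],[1,[0,-0.1,-0.1],[0,0,0]],[1,[0,0,0],[0,0,0]],[1,[0,0,0],[0,0,0]],[1,[0,0.1,0.25],[0,0,0]]])

```text
t: 8.15
tool_pos: [0.4748, -0.0861, 0.1057]
ee_rot: [0.106, 3.137, -0.0]
ft_force: [0.0, 1.2, -1.4]
grip_width: 0.191
```

Run:
```python
from h import *
look("s5",(42,45,48)); fit("pics/s5_raw.png")
```

```text
8.15 [ 0.4748 -0.0861  0.1057] [ 0.106  3.137 -0.   ] [ 0.   1.2 -1.4] [ 0.02 -0.08  0.03] 0.19087179232567247
[(np.float64(0.7495), np.float64(45.0)), (np.float64(0.7487), np.float64(46.0)), (np.float64(0.7467), np.float64(47.0)), (np.float64(0.746), np.float64(44.0)), (np.float64(0.7447), np.float64(48.0)), (np.float64(0.7425), np.float64(49.0))]
```

The fit gives 45°. Next I withdraw straight out, then go back to the spatula's original clear spot.

Call:
carry_out(moves=[[1,[0,0.5,0.1],[0,0,0]],[1,[0,1,0],[0,0,0]],[1,[0,1,0],[0,0,0]],[1,[0,1,0],[0,0,0]],[1,[0,0,0],[0,0,0]]])

```text
t: 8.75
tool_pos: [0.4814, 0.0214, 0.1019]
ee_rot: [0.101, 3.14, 0.001]
ft_force: [0.8, -0.8, -1.8]
grip_width: 0.189
```

Run:
```python
from h import *
o=get_obs(); look("s6",(42,45,48)); fit("pics/s6_raw.png"); T=tool(-79.9)
plan([([.6293,.1747,.10],T),([.6293,.1747,.02],T)],1)
```

```text
8.75 [0.4814 0.0214 0.1019] [1.01e-01 3.14e+00 1.00e-03] [ 0.8 -0.8 -1.8] [-0.07 -0.07 -0.04] 0.1887931366859582
[(np.float64(0.7525), np.float64(45.0)), (np.float64(0.7522), np.float64(46.0)), (np.float64(0.7501), np.float64(47.0)), (np.float64(0.7494), np.float64(44.0)), (np.float64(0.7481), np.float64(48.0)), (np.float64(0.7463), np.float64(49.0))]
[[1, [-0.57, 0.69, 0.01], [0.0, 0.0, -0.22]], [1, [-0.6, 0.67, 0.01], [0.0, 0.0, -0.22]], [1, [-0.62, 0.65, 0.01], [0.0, 0.0, -0.22]], [1, [-0.63, 0.63, 0.0], [0.0, 0.0, -0.21]], [1, [-0.65, 0.61, 0.01], [0.0, 0.0, -0.22]]]
[[1, [-0.67, 0.59, 0.0], [0.0, 0.0, -0.21]], [1, [-0.69, 0.57, 0.01], [0.0, 0.0, -0.22]], [1, [-0.71, 0.55, 0.0], [0.0, 0.0, -0.21]], [1, [0.0, 0.0, 0.89], [0.0, 0.0, 0.0]], [1, [0.0, 0.0, 0.89], [0.0, 0.0, 0.0]]]
[[1, [0.0, 0.0, 0.89], [0.0, 0.0, 0.0]]]
end [0.6292 0.1746 0.02  ] [ 0.276 -3.129  0.   ]
```

View pics/s6.png

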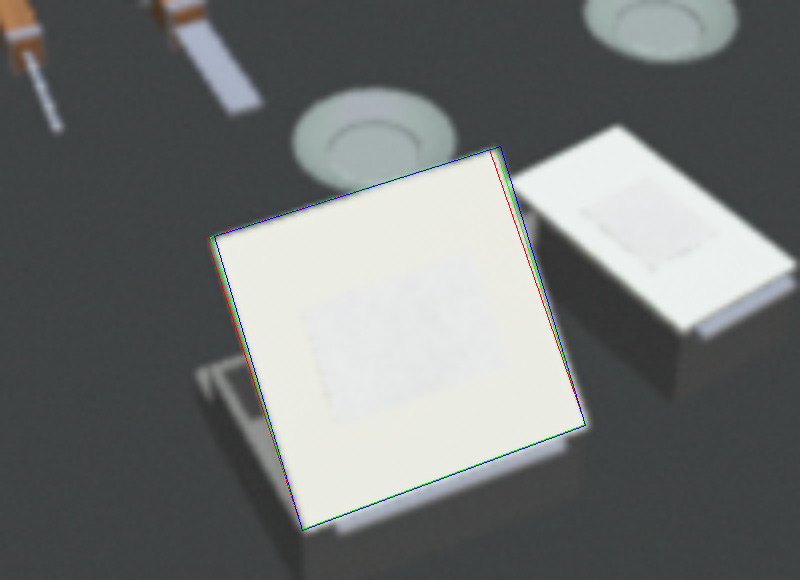

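The lid holds at about 45° with the blade clear of it, and the small case is shut. Now I'll lay the spatula down.

Call:
carry_out(moves=[[1,[-0.57,0.69,0],[0,0,-0.22]],[1,[-0.6,0.67,0],[0,0,-0.22]],[1,[-0.62,0.65,0],[0,0,-0.22]],[1,[-0.63,0.63,0],[0,0,-0.21]],[1,[-0.65,0.61,0],[0,0,-0.22]]])

```text
t: 9.35
tool_pos: [0.5744, 0.1154, 0.1017]
ee_rot: [0.133, -3.138, 0.001]
ft_force: [0.3, -0.5, -0.8]
grip_width: 0.192
```

Call:
carry_out(moves=[[1,[-0.67,0.59,0],[0,0,-0.21]],[1,[-0.69,0.57,0],[0,0,-0.22]],[1,[-0.71,0.55,0],[0,0,-0.21]],[1,[0,0,0.89],[0,0,0]],[1,[0,0,0.89],[0,0,0]]])

```text
t: 9.85
tool_pos: [0.6306, 0.1736, 0.0479]
ee_rot: [-0.273, 3.129, 0.001]
ft_force: [0.2, -0.9, -1.4]
grip_width: 0.19
```

Call:
carry_out(moves=[[1,[0,0,0.85],[0,0,0]],[1,[0,0,0],[0,0,0]],[1,[0,0,0],[0,0,0]]])

```text
t: 10.15
tool_pos: [0.6299, 0.1729, 0.0233]
ee_rot: [0.273, -3.129, 0.002]
ft_force: [-0.0, 0.6, -1.3]
grip_width: 0.196
```

Call:
carry_out(moves=[[1,[0,0,0.2],[0,0,0]],[1,[0,0,0.15],[0,0,0]],[1,[0,0,0.1],[0,0,0]],[1,[0,0,0],[0,0,0]],[1,[0,0,0],[0,0,0]]])

```text
t: 10.65
tool_pos: [0.6297, 0.1739, 0.0098]
ee_rot: [-0.274, 3.129, -0.0]
ft_force: [-0.5, 0.2, -0.7]
grip_width: 0.188
```

Call:
carry_out(moves=[[1,[0,0,0.04],[0,0,0]],[1,[0,0,0.03],[0,0,0]],[1,[0,0,0],[0,0,0]],[1,[0,0,0],[0,0,0]]])

```text
t: 11.05
tool_pos: [0.6298, 0.174, 0.0081]
ee_rot: [-0.274, 3.129, 0.0]
ft_force: [-1.9, 0.3, 4.6]
grip_width: 0.188
```

Contact shows as 4.6 N up, at the same height as when I picked it up. Releasing and rising.

Call:
carry_out(moves=[[0.3,[0,0,0],[0,0,0]],[-0.3,[0,0,0],[0,0,0]],[-1,[0,0,0],[0,0,0]],[-1,[0,0,0],[0,0,0]],[-1,[0,0,0],[0,0,0]]])

```text
t: 11.55
tool_pos: [0.6296, 0.1739, 0.0073]
ee_rot: [0.273, -3.129, 0.0]
ft_force: [-0.3, -0.1, 0.6]
grip_width: 0.989
```

Call:
carry_out(moves=[[-1,[0,0,0],[0,0,0]],[-1,[0,0,-0.3],[0,0,0]],[-1,[0,0,-0.6],[0,0,0]],[-1,[0,0,-1],[0,0,0]],[-1,[0,0,-1],[0,0,0]]])

```text
t: 12.05
tool_pos: [0.6295, 0.1737, 0.0959]
ee_rot: [0.274, -3.129, 0.001]
ft_force: [0.7, 0.7, -0.6]
grip_width: 1.004
```

Call:
carry_out(moves=[[-1,[0,0,-1],[0,0,0]],[-1,[0,0,-1],[0,0,0]],[-1,[0,0,-0.5],[0,0,0]],[-1,[0,0,0],[0,0,0]],[-1,[0,0,0],[0,0,0]]])

```text
t: 12.55
tool_pos: [0.6294, 0.174, 0.1696]
ee_rot: [-0.273, 3.13, 0.001]
ft_force: [-0.2, -0.3, -0.5]
grip_width: 0.999
```

Run:
```python
from h import *
look("s7",(42,45,48)); fit("pics/s7_raw.png")
a=cv2.imread("pics/s7_raw.png")[130:360,160:430]; b=camera("wrist")[:,:,::-1]
cv2.imwrite("pics/fin.png",np.hstack([cv2.resize(a,(400,341)),cv2.resize(b,(400,300),interpolation=cv2.INTER_AREA)[:,:] if 0 else cv2.resize(b,(400,341))]))
```

```text
12.55 [0.6294 0.174  0.1696] [-2.73e-01  3.13e+00  1.00e-03] [-0.2 -0.3 -0.5] [ 0.04 -0.02 -0.02] 0.9986016145060639
[(np.float64(0.7529), np.float64(45.0)), (np.float64(0.7526), np.float64(46.0)), (np.float64(0.7505), np.float64(47.0)), (np.float64(0.7498), np.float64(44.0)), (np.float64(0.7485), np.float64(48.0)), (np.float64(0.7468), np.float64(49.0))]
```

View pics/fin.png

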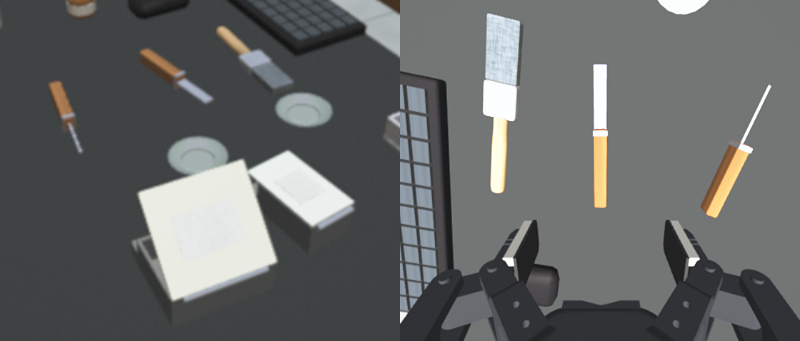

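The spatula lies flat and released at (600,135). The wide lid stands half open, the small case is shut, and the gripper is clear of everything.

```bash
python3 -c "
from workcell import job; print(job.hand_in())"
```

```text
the job is handed in; nothing more can be done
None
```

The wide case's lid now stands about half open, and the spatula is lying flat on the bench, released. I gripped the spatula at its grip point, slid the blade about 16 mm under the lip and raised the lid along its arc using only the blade. I then backed the blade out and put the spatula down where I had picked it up.

- **Lid angle:** the side view's best fit was 45° (46° nearly as good). It was the same with the blade withdrawn and after I let go of the spatula. From 45° on, the overlap score was only about 0.75, because the mask merged the wide lid with the small one behind it. It was 0.98 at the 40° check, and the overlay drawn on the picture at 45° also matched.
- **Narrower case:** it looked shut in every picture.
- **Spatula and gripper:** the final picture shows the spatula flat with the gripper open, about 0.17 m up and touching nothing.
- **Forces and time:** wrist force readings stayed under 6 N, and the robot's clock read about 12.6 s at hand-in.

No check failed.

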